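Wedge a battery pack up off its nest tray

ROBOT

A 6-joint arm with a two-finger parallel gripper is mounted at the origin on the work surface. World frame = base frame: x ahead of the robot, y to its left, z up, the work surface at z = 0. Lengths are in m, angles in rad, forces in N, time in s.
With the tool pointing down it reaches from about 0.35 to 0.85 m from the base axis. Payload 8.1 kg.
Tool frame: the origin (TCP) lies between the finger pads; the fingertips stand nose_length ahead of it and the grasp point (between the pads) lies 2 mm behind it (nose_length is the distance from the TCP to the fingertips, in m); z points along the fingers, x is the direction in which the jaws open and shut, and the axes are right-handed (so a half turn about z gives the same grasp; the last joint's range is limited). The gripper opens to 93 mm and grips with 3 to 60 N. Pads are 15 mm wide; open, the fingers measure 128 mm over their backs; the gripper's body (75 mm by 188 mm) begins 65 mm behind the grasp point.
Start: joints at [1.109, 0.13, 1.488, -0, 1.523, -0.085], TCP at [0.221, 0.558, 0.236] pointing down, gripper open.
Joint ranges: [-2.96, 2.96], [-0.89, 2.26], [0.02, 2.5], [-1.34, 4.48], [0, 2.73], [-2.66, 2.66]. Speed limits (rad/s): [2.39, 2.39, 2.79, 3.14, 3.14, 3.14].

INTERFACE

Orientations are given as a rotation vector (axis times angle).
In Python, from plant import * gives the robot as it stands.
- The arm moves only by the tool carry_out, never from a script. Its argument "steps" is a list of rows, each an object with "xyz": the shift along the world's x, y, z in cm, a list of three; "rot": the turn, a rotation vector about the world's x, y, z in degrees, a list of three. In form: [{"xyz": [tx, ty, tz], "rot": [rx, ry, rz]}, ...]. A call has 1 to 10 rows; each row is the pose to reach, as a shift and turn from the pose commanded when the call began; what a row does not reach only later rows make up. A row lasts 1/10 s, in which the tool goes at most 50 mm and 8.59 degrees, less where a joint would pass 70% of its speed; a pose out of reach is approached as far as the arm can. A call with a gripper value outside its range is refused whole. "grip" is the opening, from 0 (shut) to 1 (fully open), set as the call begins (left out, the last holds). The fingers move at their own pace and stop on an object; "force" is the grip in N (left out, the last holds). Time passes only in rows, so rows that repeat a pose let the fingers close. It gives the time, the measured TCP pose, the force and the opening at its end, in the units of the state.
- read_state(): the state, without advancing time (a new reading comes with each control period).
- read_camera(name): name is "scene" or "top" or "wrist"; returns the picture (420x560x3 uint8, red, green, blue); there is no depth.
- calibration(name): a dict with "fov_y" (degrees; the focal length in pixels is half the picture's height over the tangent of half this angle, whatever the lens; pixels are square), "cx", "cy" (the principal point, pixels), "xyz" and "attitude" of the camera in the world. Camera axes: x right, y down, z forward; pixel columns grow to the right and rows downward; lengths in m; the calibration is good to about 2 mm. A picture is of the moment at which its call begins: read the wrist's pose just before it. calibration takes no time and is no camera call; for the wrist camera it gives the pose at the moment of the call.
- close_job(): hands the job in, once; it reports no verdict.
The state is a dict: "t": time; "q": joint angles; "dq": joint speeds; "joint_torque": joint torques, N m; "tool_pos": TCP position; "orientation": TCP orientation; "force": force on the tool from outside, world axes, zero at the start; "wrist_torque": the same for the moment, N m; "opening": finger opening in m.
Only numpy, scipy, OpenCV 4.12 (cv2) and the standard library are available. Lean on these libraries where they do the work, as an engineer would, in place of code of your own. Each camera call takes 0.05 s, during which the arm holds its last target.

TASK

The tray of the welding nest has been left pulled out with a finished battery pack standing on it. Push the tray fully home until the catch seats it, then take hold of the white wedge and push it, lying flat on the tray floor, under the pack from the front until the pack's front edge just lifts off the floor, by about 3 mm, so that a colleague can slip the insulating card under it. Lift the pack with the wedge alone, never touching it with the gripper, leave the other things on the bench where they are, and finish still gripping the wedge in place under the raised pack: do not let go.

Things in the scene. Friction and masses are not known exactly. Their poses are not given: they have to be found in the camera images.
- fixture: The welding nest's fixed base: a 190 x 190 x 10 mm aluminium plate on the bench with two slide rails, bolted down. Origin: centre of its underside. x points along the slide, the way the tray is pushed home (away from the robot), y left, z up. The spring catch's housing, 40 mm high, stands on it at x = -75 to -49 mm, y = 79 to 95 mm.
- tray_home (a point): Fixed point of the nest: where tray_front lies when the tray is fully home against its stop; (-0.110, 0, 0.028) m in the fixture's frame. The tray starts 40 to 75 mm short of it, towards the robot, and slides only along the fixture's x, with about 1 N of friction. Over the last 14 mm a spring plunger rides over a stud on the tray's side: about 5 N more push, then, from about 5 mm short, it draws the tray home and holds it.
- tray_front (a point): Middle of the tray's front edge on the top face of its floor, 28 mm above the bench; axes as the fixture's.  The aluminium tray is 175 mm long (x), 124 mm wide, its floor bare and flat up to the pack, about 101 mm in. A flat front panel, full width, hangs 24 mm down from this edge: push the tray here.
- tray_nest (a point): Point on the tray floor in the middle of the pack's place, 135 mm behind tray_front; axes as the fixture's. Round it are low fences: left and right (12 mm high, inner faces 44 mm away, from 25 mm in front to 29 mm behind this point) and rear (14 mm high, face 31 mm behind).
- pack: The battery pack: 12 lilac cells standing 3 x 4 in black holders, 62 (x) x 82 (y) x 74 mm high, about 0.62 kg, loose. Origin: centre of its underside; x to its rear. It stands on two runners 5 mm high, 8 mm wide along its left and right sides; between them its flat underside is 5 mm above the tray floor (open tunnel 66 mm wide). 1 to 4 mm from the rear fence, it slides back against it when pushed.
- pack_front (a point): Middle of the pack's front edge at the level of the runners' feet, 31 mm in front of the pack's origin; axes as the pack's. Its height above tray_front is 0 with the pack standing on the tray floor and is the lift of the front edge; the pack then pivots on its rear edge.
- wedge: The wedge: white plastic, about 70 g, 130 mm long (x), 30 mm wide, flat underside, lying on the bench. Origin: centre of its underside, 65 mm from each end; x towards the thin tip. From the tip its top rises evenly, 1 in 6, from 2 mm to 17 mm at 90 mm from the tip; the last 40 mm (x = -65 to -25 mm) are a grip block 30 mm wide and 30 mm high, to be gripped across its width.
- wedge_tip (a point): Middle of the wedge's thin edge, on its underside, 65 mm ahead (+x) of the wedge's origin; axes as the wedge's. The wedge first bears on the pack with the tip about 18 mm under the pack's front; every 6 mm further lifts the front edge by 1 mm, less what the pack slides back to the fence. Pushing takes 3 to 10 N.
- spacer_bar: Bystander: a straight bar of the same white plastic and length as the wedge, 130 x 30 mm, but 15 mm high all along and without taper or grip block. Origin: centre of underside, x along it. It or the wedge lies left of the nest, the other right.
- spare_pack: Bystander: a block of 3 x 3 upright lilac cells, taped, 56 x 56 x 65 mm. Origin: centre of underside.
- cell_holder: Bystander: an empty orange cell holder, 100 x 29 x 50 mm. Origin: centre of underside, x along it.
- cutters: Bystander: side cutters with blue handles, 175 x 75 x 12 mm, lying flat. Origin: near the middle, on the bench; x towards the jaws.
- tape_roll: Bystander: a roll of amber tape lying flat, 84 mm across, 20 mm high. Origin: centre of underside.
- strip_spool: Bystander: a spool of nickel strip lying flat, 90 mm across, 14 mm high. Origin: centre of underside.
- loose_cell: Bystander: a single lilac cell standing on end, 18 mm across, 65 mm high. Origin: centre of underside.
Mind the look-alikes: they are no part of the job. Leave any black look-alike of the wedge alone.

How it is judged:
On the way, in this order (a step that is already met when the one before it is completed fails the run):
1. the tray is pushed home and seated by its catch, the pack still standing on the tray floor (x of tray_front in the frame of tray_home above -0.0025 m and z of pack_front in the frame of tray_front below 0.001 m), for 0.2 s.
2. the wedge, under the pack, has lifted the pack's front edge just off the tray floor (z of pack_front in the frame of tray_front between 0.0015 and 0.0055 m and contact force between wedge and pack above 0.5 N and x of wedge_tip in the frame of pack_front above 0.01 m), for 0.2 s.
At the end, for the whole second after the job is handed in: Tray within 2.5 mm of home; wedge flat on its floor, tip over 10 mm under the pack, bearing it (over 0.5 N); pack still at the rear of the tray, at rest, front edge 1.5 to 5.5 mm up; fingers grip the wedge (over 2 N); robot not touching the pack (all of step 2 and x of tray_front in the frame of tray_home above -0.0025 m and x of pack_front in the frame of tray_front above 0.095 m and angle between wedge's own z axis and vertical below 0.08 rad and z of wedge in the frame of tray_front below 0.004 m and contact force between the fingers and wedge above 2 N and contact force between each of the fingers, the arm and pack below 0.3 N and linear speed of each of pack, wedge below 0.02 m/s); the arm keeps its last pose, push and grip.
It fails at once if the robot pushes or lifts the pack itself (contact force between any of the fingers, the arm and pack above 2 N).
It fails at once if the pack is levered far more than just off the floor (front edge over 12 mm up) (z of pack_front in the frame of tray_front above 0.012 m).
It fails at once if another thing on the bench is moved by more than 25 mm (distance of any of spacer_bar, spare_pack, cell_holder, cutters, tape_roll, strip_spool, loose_cell from where it was at the start of the episode above 0.025 m).
It also fails if it takes over 59 s, if anything falls off the work surface, if the arm or the gripper's body presses on something with over 40 N, if the wrist force passes 120 N, or if a joint passes its speed limit or range.

## Working session

There is one attempt and no reset: what is moved stays moved. The work goes in short steps, Python scripts to look and compute and a tool call to move; the robot and the scene stay as the last step left them, time stands still between calls to the robot, and variables do not carry over. Pictures are saved under pics/ and viewed, and the job is handed in when it is done.

Besides the shell and the picture viewer there is one more tool, called as name(argument=value, ...), one argument or row to a line, values as JSON. carry_out: Moves the arm, as the interface text tells. Its arguments: {"type":"object","properties":{"steps":{"type":"array","items":{"type":"object","properties":{"xyz":{"type":"array","items":{"type":"number"}},"rot":{"type":"array","items":{"type":"number"}}}}},"grip":{"type":"number"},"force":{"type":"number"}},"required":["steps"]}

```bash
ls; mkdir -p pics; python3 - <<'E'
from plant import *
import cv2
s=read_state();print(s)
for n in ["scene","top","wrist"]:
    print(n,calibration(n)); im=read_camera(n); cv2.imwrite(f"pics/{n}0.png",im[:,:,::-1])
try: print(nose_length)
except Exception as e: print(e)
E
```

```text
pics
{'t': 0.0, 'q': array([ 1.10858279e+00,  1.31153451e-01,  1.48926882e+00, -6.88999644e-06,
        1.52297708e+00, -8.54205158e-02]), 'dq': array([-0.00022452,  0.00013408,  0.00083261,  0.00089604, -0.00056   ,
        0.00063707]), 'joint_torque': array([ 6.10872503e-04, -5.59852731e+01, -4.91755557e+01,  7.68982340e-02,
        3.62315343e-02, -2.01421444e-04]), 'tool_pos': array([0.22052093, 0.55743816, 0.23459776]), 'orientation': array([ 2.59743779e+00,  1.76559365e+00, -2.46862414e-03]), 'force': array([-0.96487974,  1.04366213,  0.51966108]), 'wrist_torque': array([0.01736868, 0.02182081, 0.01276429]), 'opening': 0.09299283346855637}
scene {'fov_y': 46.39043192459431, 'cx': 272.3482695372895, 'cy': 206.08625747635625, 'xyz': array([1.3483105 , 0.64634728, 0.93694073]), 'attitude': array([-1.10881807, -2.29759554,  1.06417029])}
top {'fov_y': 50.903446660635055, 'cx': 275.807177509695, 'cy': 205.32527493545638, 'xyz': array([0.32227996, 0.0202566 , 1.42742884]), 'attitude': array([-2.14853832,  2.1786044 , -0.16547166])}
wrist {'fov_y': 67.055282504815, 'cx': 283.64867956639193, 'cy': 201.66772499329682, 'xyz': array([0.1458671 , 0.58738749, 0.38272009]), 'attitude': array([2.38789178, 1.62403738, 0.23773367])}
0.017
```

View pics/top0.png

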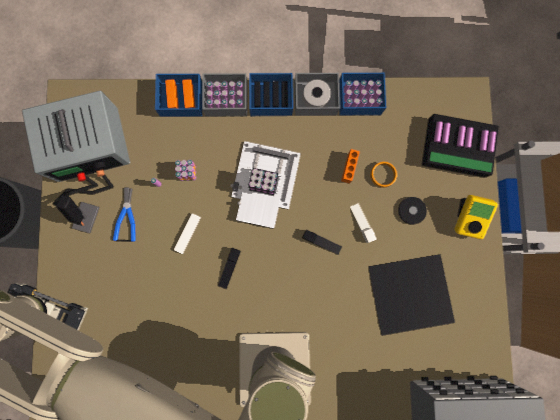

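View pics/scene0.png

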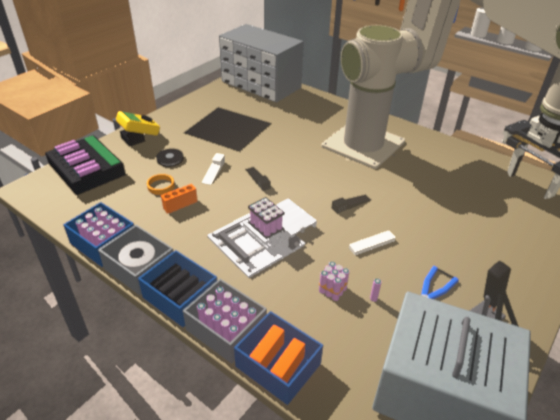

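View pics/wrist0.png

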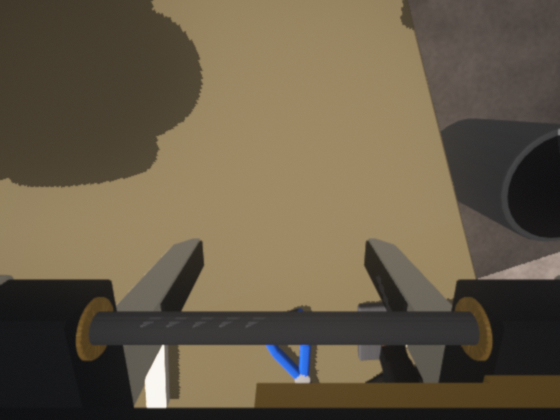

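The top view shows the nest around (265,185), the wedge on the right at (362,222) and the plain bar on the left at (187,233). There are black look-alikes at (322,242) and (229,267). Next I enlarge the crops.

```bash
cat > h.py <<'E'
import numpy as np, cv2
from scipy.spatial.transform import Rotation as R
H,W=420,560
def cam(c):
    f=H/2/np.tan(np.radians(c['fov_y'])/2)
    return f,c['cx'],c['cy'],np.array(c['xyz']),R.from_rotvec(c['attitude']).as_matrix()
def ray(c,u,v):
    f,cx,cy,p,M=cam(c); d=M@np.array([(u-cx)/f,(v-cy)/f,1.]); return p,d/np.linalg.norm(d)
def atz(c,u,v,z):
    p,d=ray(c,u,v); return p+d*(z-p[2])/d[2]
def proj(c,X):
    f,cx,cy,p,M=cam(c); q=M.T@(np.asarray(X)-p); return np.array([f*q[0]/q[2]+cx,f*q[1]/q[2]+cy])
def tri(obs):
    A=np.zeros((3,3));b=np.zeros(3)
    for c,u,v in obs:
        p,d=ray(c,u,v); P=np.eye(3)-np.outer(d,d); A+=P;b+=P@p
    X=np.linalg.solve(A,b)
    return X,[np.round(proj(c,X)-[u,v],1) for c,u,v in obs]
def crop(im,u0,v0,u1,v1,k,fn,grid=None):
    c=cv2.resize(im[v0:v1,u0:u1],None,fx=k,fy=k,interpolation=cv2.INTER_CUBIC)
    if grid:
        for u in range(u0-u0%grid+grid,u1,grid): cv2.putText(c,str(u),((u-u0)*k,10),0,.35,(0,0,255)); c[::4,(u-u0)*k]=(0,0,255)
        for v in range(v0-v0%grid+grid,v1,grid): cv2.putText(c,str(v),(0,(v-v0)*k),0,.35,(0,0,255)); c[(v-v0)*k,::4]=(0,0,255)
    cv2.imwrite(fn,c)
E
python3 - <<'E'
from h import *
t=cv2.imread('pics/top0.png');s=cv2.imread('pics/scene0.png')
crop(t,220,135,310,235,6,'pics/t_nest.png',10)
crop(t,335,190,395,255,9,'pics/t_wedge.png',10)
crop(s,190,140,240,195,10,'pics/s_wedge.png',10)
crop(s,200,190,325,280,6,'pics/s_nest.png',10)
E
```

```text
(no output)
```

View pics/t_nest.png

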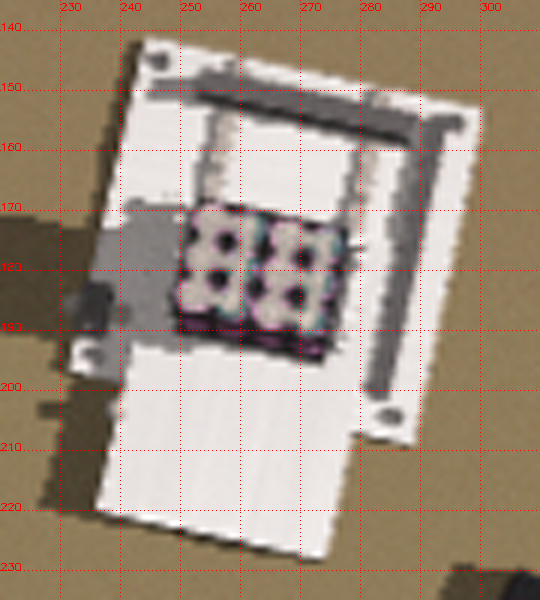

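View pics/t_wedge.png

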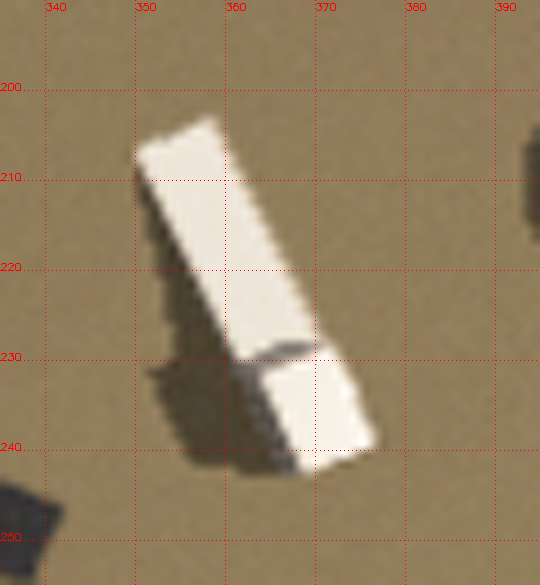

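View pics/s_wedge.png

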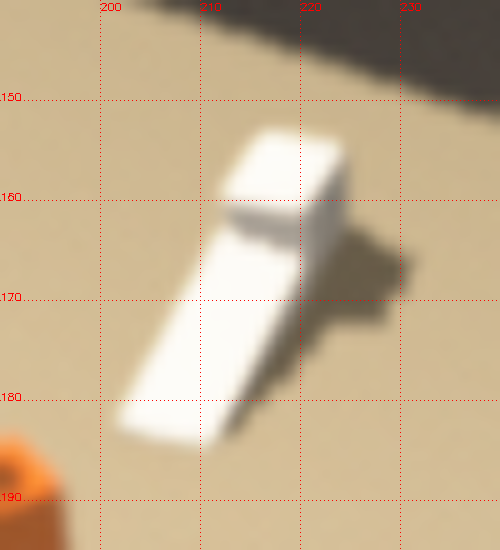

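View pics/s_nest.png

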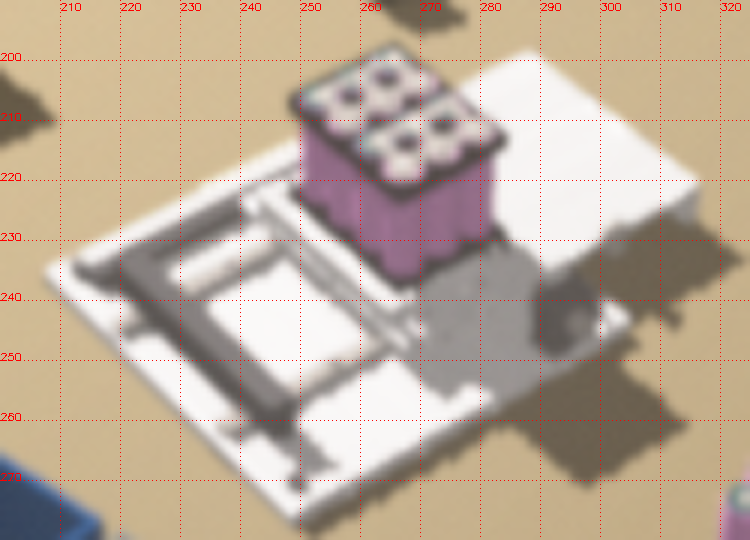

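```bash
python3 - <<'E'
from plant import calibration
from h import *
T=calibration('top');S=calibration('scene')
np.set_printoptions(precision=4,suppress=True)
for n,a,b in [('trayFL',(236,220.5),(316,220.5)),('trayFR',(274.5,228.3),(288.5,199)),
 ('tipL',(350.3,207),(210.5,184.7)),('tipR',(358.8,203),(201.7,182.5)),
 ('blkRearR',(376.3,239.5),(215.8,153.5)),('blkRearL',(369,242.4),(224.3,154.5)),
 ('fixRL',(244,141.5),(249,277)),('fixRR',(300,153),(207.3,234.8)),
 ('packFL',(249.5,189),(282.5,213)),('packRL',(253,168.5),(266,222))]:
    o=[(T,*(np.array(a)-.5)),(S,*(np.array(b)-.5))]
    print(n,*tri(o))
print('fix z=.01',[atz(T,u-.5,v-.5,.01)[:2] for u,v in [(244,141.5),(300,153),(288.5,209)]])
print('tray z=.028',[atz(T,u-.5,v-.5,.028)[:2] for u,v in [(236,220.5),(274.5,228.3)]])
print('tip z=.002',[atz(T,u-.5,v-.5,.002)[:2] for u,v in [(350.3,207),(358.8,203)]])
print('blk z=.03',[atz(T,u-.5,v-.5,.03)[:2] for u,v in [(369,242.4),(376.3,239.5),(371.5,228.3),(363.7,231.5)]])
E
```

```text
trayFL [0.4628 0.1151 0.0254] [array([ 0.8, -0.5]), array([1. , 0.1])]
trayFR [ 0.435  -0.005   0.0242] [array([ 0.1, -0. ]), array([0.1, 0. ])]
tipL [ 0.5046 -0.2562 -0.0025] [array([ 0.4, -0.3]), array([0.5, 0.1])]
tipR [ 0.5167 -0.2835  0.0004] [array([ 0.2, -0.2]), array([0.3, 0.1])]
blkRearR [ 0.3963 -0.3311  0.0263] [array([ 0.7, -0.6]), array([0.9, 0.2])]
blkRearL [ 0.3861 -0.3051  0.0285] [array([ 0.2, -0.2]), array([0.3, 0.1])]
fixRL [0.7266 0.0908 0.0041] [array([ 0.3, -0.2]), array([0.4, 0.1])]
fixRR [ 0.6847 -0.0941  0.01  ] [array([ 0.4, -0.3]), array([0.6, 0.1])]
packFL [0.5543 0.0676 0.0886] [array([ 1.2, -0.8]), array([1.7, 0.2])]
packRL [0.6159 0.0581 0.0946] [array([ 0.6, -0.4]), array([0.9, 0.1])]
fix z=.01 [array([0.7243, 0.0914]), array([ 0.6836, -0.0928]), array([ 0.498 , -0.0513])]
tray z=.028 [array([0.4611, 0.1174]), array([ 0.4346, -0.0047])]
tip z=.002 [array([ 0.5031, -0.254 ]), array([ 0.5159, -0.2825])]
blk z=.03 [array([ 0.3855, -0.304 ]), array([ 0.3944, -0.3277]), array([ 0.4302, -0.3139]), array([ 0.4203, -0.2885])]
```

carry_out(
  steps=[
    {"xyz": [1.5, -4.5, 0], "rot": [0, 0, 2]},
    {"xyz": [3, -9, 0], "rot": [0, 0, 4]},
    {"xyz": [4.5, -13.5, 0], "rot": [0, 0, 6]},
    {"xyz": [6, -18, 0], "rot": [0, 0, 8]},
    {"xyz": [7.5, -22.5, 0], "rot": [0, 0, 9.2]},
    {"xyz": [9, -27, 0], "rot": [0, 0, 9.2]},
    {"xyz": [10.5, -31.5, 0], "rot": [0, 0, 9.2]},
    {"xyz": [12.5, -36, 0], "rot": [0, 0, 9.2]},
    {"xyz": [14, -40.5, 0], "rot": [0, 0, 9.2]},
    {"xyz": [15.5, -45, 0], "rot": [0, 0, 9.2]},
  ],
  grip=0,
)

```text
t: 1.15
tool_pos: [0.3758, 0.1061, 0.2356]
orientation: [2.448, 1.969, 0.001]
force: [1.3, -0.1, -0.8]
opening: 0.0175
```

carry_out(
  steps=[
    {"xyz": [1.5, -3.8, 0], "rot": [0, 0, 0]},
    {"xyz": [1.5, -3.8, 0], "rot": [0, 0, 0]},
    {"xyz": [1.5, -3.8, 0], "rot": [0, 0, 0]},
    {"xyz": [1.5, -3.8, 0], "rot": [0, 0, 0]},
  ],
)

```text
t: 1.55
tool_pos: [0.3904, 0.0708, 0.2354]
orientation: [-2.447, -1.969, 0.0]
force: [-0.1, 0.5, 1.0]
opening: 0.0007
```

```bash
python3 - <<'E'
from plant import *
from h import *
import json
s=read_state();c=calibration('wrist'); im=read_camera('wrist')[:,:,::-1].copy(); cv2.imwrite("pics/w1.png",im)
json.dump({k:np.array(v).tolist() for k,v in c.items()},open('pics/w1.json','w'))
print(s['t'],s['q'],s['tool_pos'],s['orientation'],s['force'],s['opening'],c)
print(R.from_rotvec(s['orientation']).as_matrix().round(4)); print(R.from_rotvec(c['attitude']).as_matrix()[:,2])
E
```

```text
1.55 [ 4.94626526e-02 -4.50003454e-01  2.00806681e+00  4.85870558e-04
  1.58404905e+00 -1.30567572e+00] [0.39038393 0.07076322 0.23544879] [-2.44706094e+00 -1.96903750e+00  2.12129472e-04] [-0.10808081  0.53316934  0.96196846] 0.0007497149496189729 {'fov_y': 67.055282504815, 'cx': 283.64867956639193, 'cy': 201.66772499329682, 'xyz': array([0.31187328, 0.08789474, 0.38352007]), 'attitude': array([2.25989649, 1.81884044, 0.268643  ])}
[[ 2.140e-01  9.768e-01 -5.000e-04]
 [ 9.768e-01 -2.140e-01  5.000e-04]
 [ 3.000e-04 -6.000e-04 -1.000e+00]]
[ 0.28247856 -0.06188779 -0.95727518]
```

View pics/w1.png

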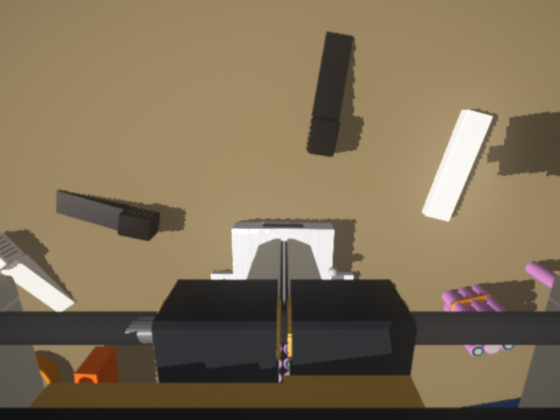

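```bash
python3 - <<'E'
from h import *
t=cv2.imread('pics/w1.png')
crop(t,205,210,365,290,5,'pics/w1c.png',10)
E
```

```text
(no output)
```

View pics/w1c.png

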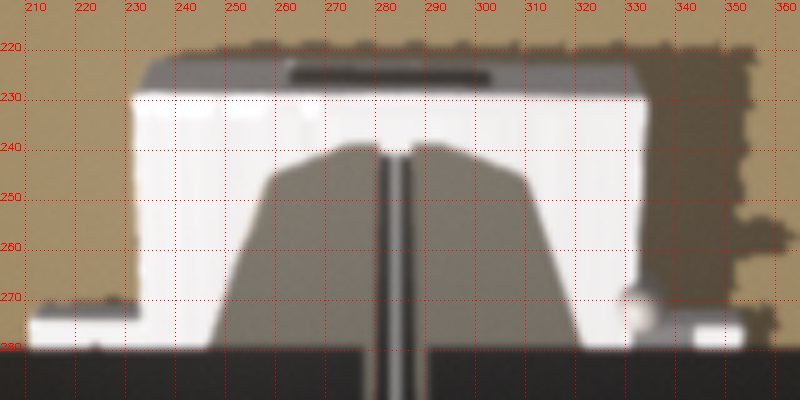

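```bash
python3 - <<'E'
from plant import calibration
from h import *
import json
np.set_printoptions(precision=4,suppress=True)
c=json.load(open('pics/w1.json'));T=calibration('top')
R_=atz(c,231,228.6,.028);L=atz(c,333,229.2,.028);print(L,R_,np.linalg.norm(L-R_),'mid',(L+R_)/2,'yaw',np.degrees(np.arctan2(-(L-R_)[0],(L-R_)[1])))
print(tri([(c,231,228.6),(T,274,227.8)]),tri([(c,333,229.2),(T,235.5,220)]))
r=atz(c,210.5,273.5,.01);l=atz(c,353.5,274.5,.01);print(l,r,np.linalg.norm(l-r),(l+r)/2,np.degrees(np.arctan2(-(l-r)[0],(l-r)[1])))
E
```

```text
[0.4633 0.1155 0.028 ] [ 0.4363 -0.0042  0.028 ] 0.12270784480555733 mid [0.4498 0.0557 0.028 ] yaw -12.703878620123385
(array([ 0.4349, -0.0041,  0.0305]), [array([-0.6, -0.3]), array([-0.2, -0.2])]) (array([0.4604, 0.1159, 0.0347]), [array([ 0.8, -0.2]), array([ 0.3, -0. ])])
[0.5402 0.1325 0.01  ] [ 0.4983 -0.0519  0.01  ] 0.18908778716399727 [0.5192 0.0403 0.01  ] -12.791261979639815
```

carry_out(
  steps=[
    {"xyz": [1.5, -0.3, -4], "rot": [0, 0, -0.3]},
    {"xyz": [1.5, -0.3, -8], "rot": [0, 0, -0.3]},
    {"xyz": [1.5, -0.3, -12], "rot": [0, 0, -0.3]},
    {"xyz": [1.5, -0.3, -16], "rot": [0, 0, -0.3]},
    {"xyz": [1.5, -0.3, -19.5], "rot": [0, 0, -0.3]},
    {"xyz": [1.5, -0.3, -21], "rot": [0, 0, -0.3]},
    {"xyz": [1.5, -0.3, -21], "rot": [0, 0, -0.3]},
  ],
)

```text
t: 2.3
tool_pos: [0.4027, 0.0682, 0.0229]
orientation: [-2.448, -1.963, 0.007]
force: [-0.1, -0.6, 0.4]
opening: 0.0005
```

```bash
python3 - <<'E'
from plant import *
from h import *
s=read_state();im=read_camera('scene')[:,:,::-1].copy()
print(s['tool_pos'],s['force'])
crop(im,200,140,360,290,5,'pics/s1.png')
E
```

```text
[0.40273907 0.06823784 0.02291647] [-0.14669322 -0.60211484  0.42450524]
```

View pics/s1.png

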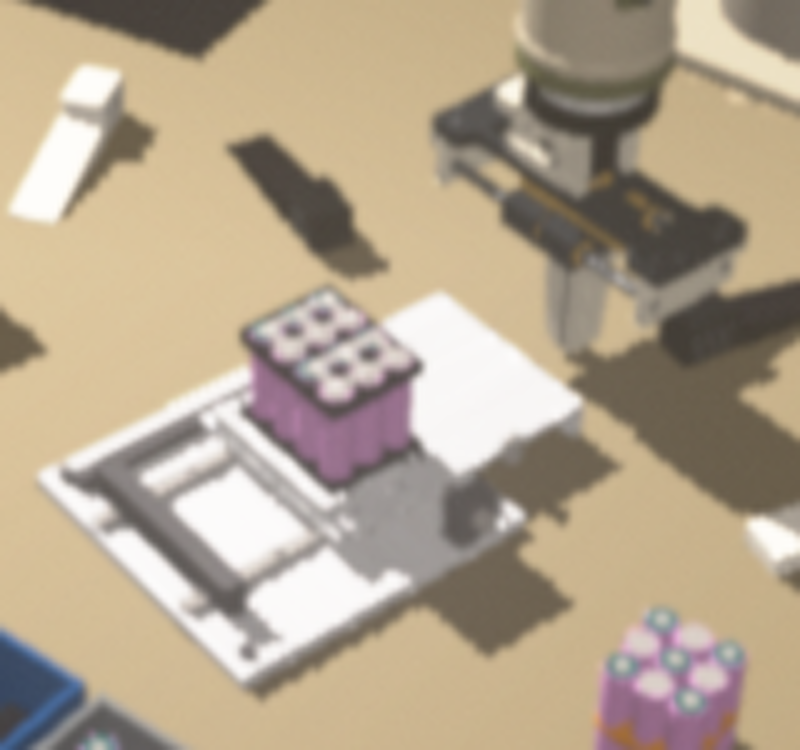

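carry_out(
  steps=[
    {"xyz": [0.98, -0.22, 0.2]},
    {"xyz": [1.95, -0.44, 0.3]},
    {"xyz": [2.6, -0.58, 0.3]},
    {"xyz": [2.93, -0.65, 0.3]},
    {"xyz": [3.22, -0.72, 0.3]},
    {"xyz": [3.51, -0.78, 0.3]},
    {"xyz": [3.81, -0.85, 0.3]},
    {"xyz": [4.1, -0.92, 0.3]},
    {"xyz": [4.4, -0.98, 0.3]},
    {"xyz": [4.69, -1.05, 0.3]},
  ],
)

```text
validation failed for argument at $.st...
```

carry_out(
  steps=[
    {"xyz": [0.98, -0.22, 0.2], "rot": [0, 0, 0]},
    {"xyz": [1.95, -0.44, 0.3], "rot": [0, 0, 0]},
    {"xyz": [2.6, -0.58, 0.3], "rot": [0, 0, 0]},
    {"xyz": [2.93, -0.65, 0.3], "rot": [0, 0, 0]},
    {"xyz": [3.22, -0.72, 0.3], "rot": [0, 0, 0]},
    {"xyz": [3.51, -0.78, 0.3], "rot": [0, 0, 0]},
    {"xyz": [3.81, -0.85, 0.3], "rot": [0, 0, 0]},
    {"xyz": [4.1, -0.92, 0.3], "rot": [0, 0, 0]},
    {"xyz": [4.4, -0.98, 0.3], "rot": [0, 0, 0]},
    {"xyz": [4.69, -1.05, 0.3], "rot": [0, 0, 0]},
  ],
)

```text
t: 3.35
tool_pos: [0.4526, 0.0563, 0.0284]
orientation: [-2.453, -1.962, 0.001]
force: [-1.1, -0.2, 0.1]
opening: 0.0008
```

carry_out(
  steps=[
    {"xyz": [0.39, -0.09, 0], "rot": [0, 0, 0]},
    {"xyz": [0.78, -0.17, 0], "rot": [0, 0, 0]},
    {"xyz": [1.17, -0.26, 0], "rot": [0, 0, 0]},
    {"xyz": [1.56, -0.35, 0], "rot": [0, 0, 0]},
    {"xyz": [1.95, -0.44, 0], "rot": [0, 0, 0]},
    {"xyz": [2.34, -0.52, 0], "rot": [0, 0, 0]},
    {"xyz": [2.64, -0.59, 0], "rot": [0, 0, 0]},
    {"xyz": [2.93, -0.65, 0], "rot": [0, 0, 0]},
    {"xyz": [3.22, -0.72, 0], "rot": [0, 0, 0]},
    {"xyz": [3.42, -0.76, 0], "rot": [0, 0, 0]},
  ],
)

```text
t: 4.35
tool_pos: [0.485, 0.0492, 0.0282]
orientation: [-2.451, -1.96, 0.005]
force: [-10.0, 1.8, 6.5]
opening: 0.0005
```

carry_out(
  steps=[
    {"xyz": [0.2, -0.04, 0], "rot": [0, 0, 0]},
    {"xyz": [0.39, -0.09, 0], "rot": [0, 0, 0]},
    {"xyz": [0.59, -0.13, 0], "rot": [0, 0, 0]},
    {"xyz": [0.78, -0.17, 0], "rot": [0, 0, 0]},
    {"xyz": [0.88, -0.2, 0], "rot": [0, 0, 0]},
    {"xyz": [0.98, -0.22, 0], "rot": [0, 0, 0]},
    {"xyz": [1.07, -0.24, 0], "rot": [0, 0, 0]},
  ],
)

```text
t: 5.05
tool_pos: [0.497, 0.0466, 0.0287]
orientation: [-2.452, -1.961, 0.002]
force: [-8.4, 2.1, 5.9]
opening: 0.0001
```

```bash
python3 - <<'E'
from plant import *
from h import *
s=read_state();im=read_camera('top')[:,:,::-1].copy()
print(s['tool_pos'],s['force'],s['t'])
cv2.imwrite('pics/t2.png',im);crop(im,220,135,310,235,6,'pics/t2c.png',10)
E
```

```text
[0.49700308 0.04660499 0.02869188] [-8.38739765  2.0934568   5.89294824] 5.05
```

View pics/t2c.png

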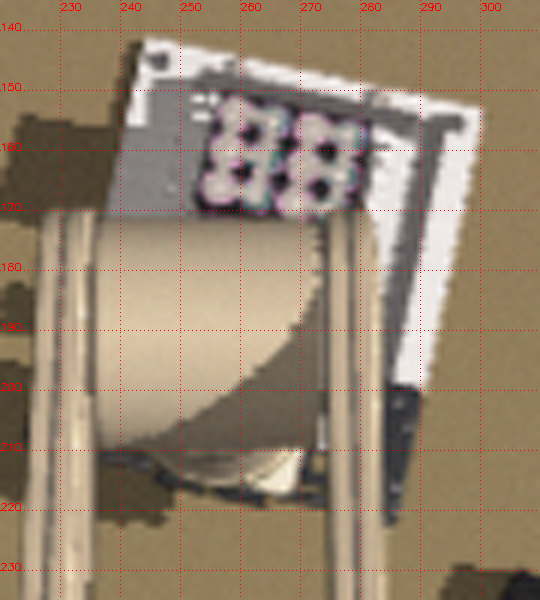

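carry_out(
  steps=[
    {"xyz": [0.1, -0.02, 0], "rot": [0, 0, 0]},
    {"xyz": [0.2, -0.04, 0], "rot": [0, 0, 0]},
    {"xyz": [0.3, -0.06, 0], "rot": [0, 0, 0]},
    {"xyz": [0.39, -0.09, 0], "rot": [0, 0, 0]},
  ],
)

```text
t: 5.5
tool_pos: [0.4971, 0.0466, 0.0278]
orientation: [-2.447, -1.958, 0.01]
force: [-24.1, 6.8, 20.3]
opening: 0.0002
```

carry_out(
  steps=[
    {"xyz": [-1, 0.2, 0], "rot": [0, 0, 0]},
    {"xyz": [-3, 0.65, 0], "rot": [0, 0, 0]},
    {"xyz": [-6, 1.3, 1], "rot": [0, 0, 0]},
    {"xyz": [-7, 1.55, 5], "rot": [0, 0, 0]},
    {"xyz": [-7, 1.55, 10], "rot": [0, 0, 0]},
    {"xyz": [-7, 1.55, 15], "rot": [0, 0, 0]},
    {"xyz": [-7, 1.55, 20], "rot": [0, 0, 0]},
    {"xyz": [-7, 1.55, 20], "rot": [0, 0, 0]},
    {"xyz": [-7, 1.55, 20], "rot": [0, 0, 0]},
  ],
  grip=1,
)

```text
t: 6.4
tool_pos: [0.4329, 0.061, 0.2307]
orientation: [2.451, 1.96, 0.007]
force: [1.0, -0.6, 0.0]
opening: 0.0677
```

```bash
cat > snap.py <<'E'
import sys,json
from plant import *
from h import *
n=sys.argv[1]
s=read_state();c=calibration('wrist'); im=read_camera('wrist')[:,:,::-1].copy(); cv2.imwrite(f"pics/{n}.png",im)
json.dump({k:np.array(v).tolist() for k,v in c.items()},open(f'pics/{n}.json','w'))
print(s['t'],s['tool_pos'],s['force'],s['opening'])
print(R.from_rotvec(s['orientation']).as_matrix().round(4).tolist())
if len(sys.argv)>2:
    a=list(map(int,sys.argv[2:])); crop(im,*a,f'pics/{n}c.png',10)
E
python3 snap.py w2 180 220 380 320 4
```

```text
6.4 [0.43294883 0.06101202 0.23067704] [ 1.03276312 -0.58062359  0.04467264] 0.06772936931478984
[[0.2197, 0.9756, 0.0054], [0.9756, -0.2197, 0.0], [0.0012, 0.0052, -1.0]]
```

View pics/w2.png

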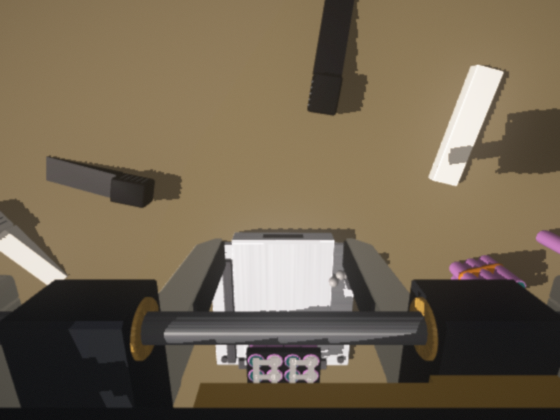

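View pics/w2c.png

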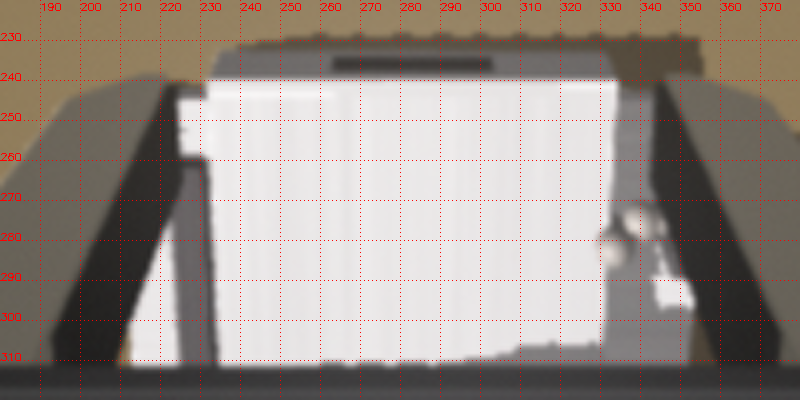

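carry_out(
  steps=[
    {"xyz": [0, -4.5, 0], "rot": [0, 0, 5]},
    {"xyz": [0, -9, 0], "rot": [0, 0, 10]},
    {"xyz": [-0.5, -13.5, 0], "rot": [0, 0, 15]},
    {"xyz": [-1, -18, 0], "rot": [0, 0, 20]},
    {"xyz": [-1.5, -22.5, 0], "rot": [0, 0, 25]},
    {"xyz": [-2, -27, 0], "rot": [0, 0, 30]},
    {"xyz": [-2.3, -31.5, 0], "rot": [0, 0, 34.5]},
    {"xyz": [-2.6, -36, 0], "rot": [0, 0, 34.5]},
    {"xyz": [-2.6, -37, 0], "rot": [0, 0, 34.5]},
    {"xyz": [-2.6, -37, 0], "rot": [0, 0, 34.5]},
  ],
  grip=1,
)

```text
t: 7.45
tool_pos: [0.4118, -0.3009, 0.2261]
orientation: [-1.78, -2.582, 0.018]
force: [0.4, 0.1, -0.1]
opening: 0.093
```

carry_out(
  steps=[
    {"xyz": [0, 0, 0], "rot": [0, 0, 0]},
    {"xyz": [0, 0, 0], "rot": [0, 0, 0]},
  ],
)

```text
t: 7.65
tool_pos: [0.4127, -0.2992, 0.2279]
orientation: [-1.777, -2.588, 0.018]
force: [-0.5, -0.3, -0.4]
opening: 0.0929
```

```bash
python3 snap.py w3 200 160 360 320 5; python3 - <<'E'
from h import *
import json
np.set_printoptions(precision=4,suppress=True)
c=json.load(open('pics/w2.json'))
R_=atz(c,231,239.3,.028);L=atz(c,333,239.5,.028);print(L,R_,np.linalg.norm(L-R_),'mid',(L+R_)/2,'yaw',np.degrees(np.arctan2(-(L-R_)[0],(L-R_)[1])))
E
```

```text
7.65 [ 0.41273934 -0.29921637  0.2278955 ] [-0.54673117 -0.26568    -0.35358948] 0.09289374455846207
[[-0.3591, 0.9332, -0.0084], [0.9333, 0.3591, -0.0079], [-0.0044, -0.0107, -0.9999]]
[0.5185 0.1026 0.028 ] [ 0.4914 -0.0168  0.028 ] 0.12245306603354077 mid [0.5049 0.0429 0.028 ] yaw -12.821310625166012
```

View pics/w3c.png

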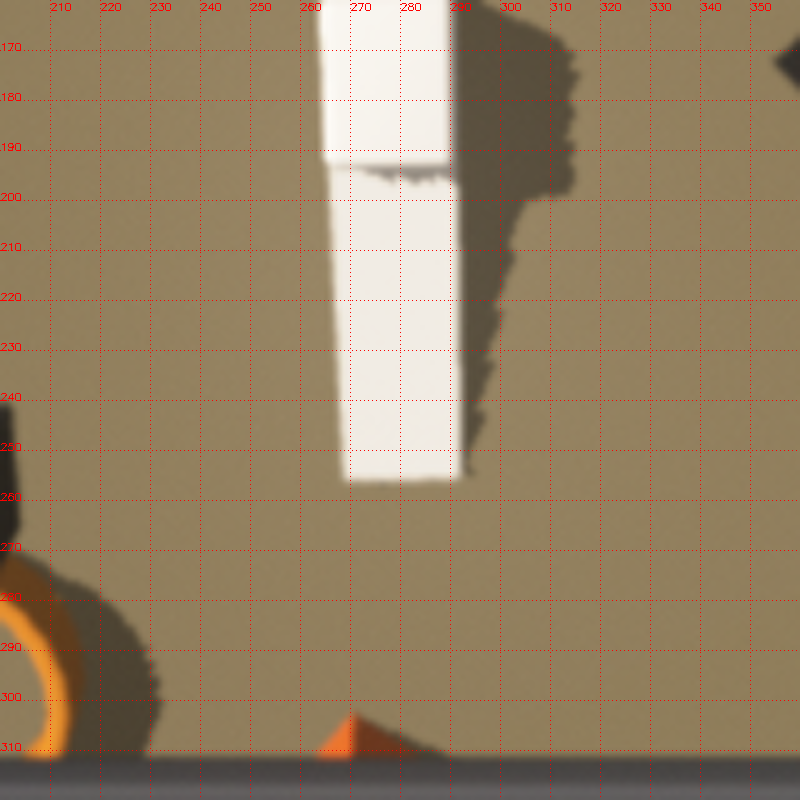

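```bash
python3 - <<'E'
from h import *
crop(cv2.imread('pics/w3.png'),220,120,340,220,6,'pics/w3d.png',10)
E
```

```text
(no output)
```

View pics/w3d.png

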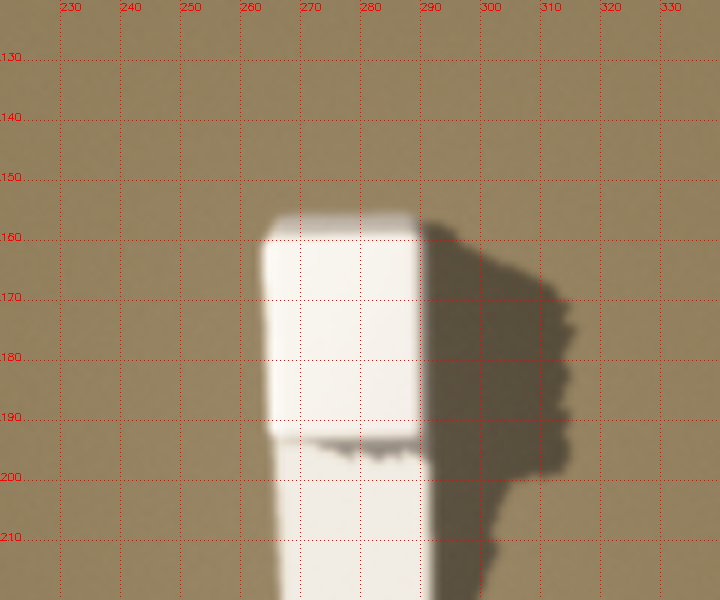

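```bash
python3 - <<'E'
from plant import calibration
from h import *
import json
np.set_printoptions(precision=4,suppress=True)
c=json.load(open('pics/w3.json'));T=calibration('top')
a=lambda u,v,z: atz(c,u-.5,v-.5,z)
P={'rR':a(263.7,159.3,.03),'rL':a(289.4,159.3,.03),'fR':a(265,193,.03),'fL':a(290,193,.03),'tR':a(268.8,256,.002),'tL':a(292.3,256,.002)}
for k in P: print(k,P[k])
n=np.linalg.norm
print('w',n(P['rR']-P['rL']),n(P['fR']-P['fL']),n(P['tR']-P['tL']),'len',n((P['rR']+P['rL']-P['fR']-P['fL'])/2))
b=(P['rR']+P['rL']+P['fR']+P['fL'])/4; t=(P['tR']+P['tL'])/2
d=(t-b)[:2]; print('block centre',b,'tip',t,'len',n(d),'yaw',np.degrees(np.arctan2(d[1],d[0])))
for nm,w,tt in [('rR',(263.7,159.3),(376.3,239.5)),('rL',(289.4,159.3),(369,242.4)),('tR',(268.8,256),(358.8,203)),('tL',(292.3,256),(350.3,207))]:
    print(nm,tri([(c,w[0]-.5,w[1]-.5),(T,tt[0]-.5,tt[1]-.5)]))
E
```

```text
rR [ 0.3961 -0.331   0.03  ]
rL [ 0.3859 -0.3047  0.03  ]
fR [ 0.4314 -0.3166  0.03  ]
fL [ 0.4212 -0.2902  0.03  ]
tR [ 0.5163 -0.2821  0.002 ]
tL [ 0.5053 -0.2537  0.002 ]
w 0.028183788967167556 0.028256816468097013 0.030450467327704712 len 0.03817224827256937
block centre [ 0.4087 -0.3106  0.03  ] tip [ 0.5108 -0.2679  0.002 ] len 0.11070455974740964 yaw 22.68281226527271
rR (array([ 0.3961, -0.3305,  0.0216]), [array([ 0.9, -0.9]), array([ 0.2, -0.4])])
rL (array([ 0.3859, -0.3045,  0.0283]), [array([ 0.2, -0.2]), array([ 0. , -0.1])])
tR (array([ 0.5158, -0.2822,  0.0031]), [array([ 0., -0.]), array([ 0., -0.])])
tL (array([ 0.5032, -0.2539,  0.0052]), [array([ 0.5, -0.3]), array([ 0.1, -0.2])])
```

carry_out(
  steps=[
    {"xyz": [-0.4, -1.14, -3], "rot": [0.45, -0.48, 1.3]},
    {"xyz": [-0.4, -1.14, -7], "rot": [0.45, -0.48, 1.3]},
    {"xyz": [-0.4, -1.14, -11], "rot": [0.45, -0.48, 1.3]},
    {"xyz": [-0.4, -1.14, -14], "rot": [0.45, -0.48, 1.3]},
    {"xyz": [-0.4, -1.14, -16], "rot": [0.45, -0.48, 1.3]},
    {"xyz": [-0.4, -1.14, -16], "rot": [0.45, -0.48, 1.3]},
    {"xyz": [-0.4, -1.14, -16], "rot": [0.45, -0.48, 1.3]},
  ],
)

```text
t: 8.4
tool_pos: [0.4158, -0.3037, 0.0689]
orientation: [-1.769, -2.595, 0.026]
force: [0.9, -0.2, 0.5]
opening: 0.0932
```

```bash
python3 snap.py w4 180 100 380 300 4
```

```text
8.4 [ 0.41584897 -0.30370059  0.06888143] [ 0.90655673 -0.23488247  0.49802394] 0.09322238229500593
[[-0.3654, 0.9308, -0.0099], [0.9308, 0.3653, -0.0135], [-0.0089, -0.0141, -0.9999]]
```

View pics/w4.png

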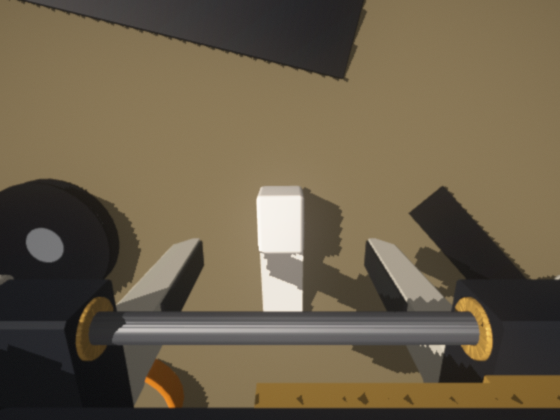

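```bash
python3 - <<'E'
from h import *
import json
c=json.load(open('pics/w4.json'))
for X in [(.3961,-.331,.03),(.3859,-.3047,.03),(.4314,-.3166,.03),(.4212,-.2902,.03)]: print(proj(c,X).round(1))
print(c['xyz'])
crop(cv2.imread('pics/w4.png'),230,170,340,270,6,'pics/w4c.png',10)
E
python3 -c "
from plant import *
s=read_state();print(s['t'],s['tool_pos'],s['q'],s['dq'],s['joint_torque'])"
```

```text
[255.2 195.4]
[301.1 195.7]
[257.4 252.3]
[301.2 252.7]
[0.342494622341613, -0.3314997554160661, 0.21803068668447817]
8.45 [ 0.41648511 -0.30444164  0.06986384] [-0.71891209  0.04995039  1.88866317 -0.01791118  1.19957876 -2.65701709] [-0.0068671  -0.01019396 -0.01650122 -0.00084671 -0.00257591  0.00113908] [ 6.85998634e-02 -4.53124273e+01 -4.26303685e+01 -1.70193245e-01
  7.51105277e-02  3.93920009e-04]
```

View pics/w4c.png

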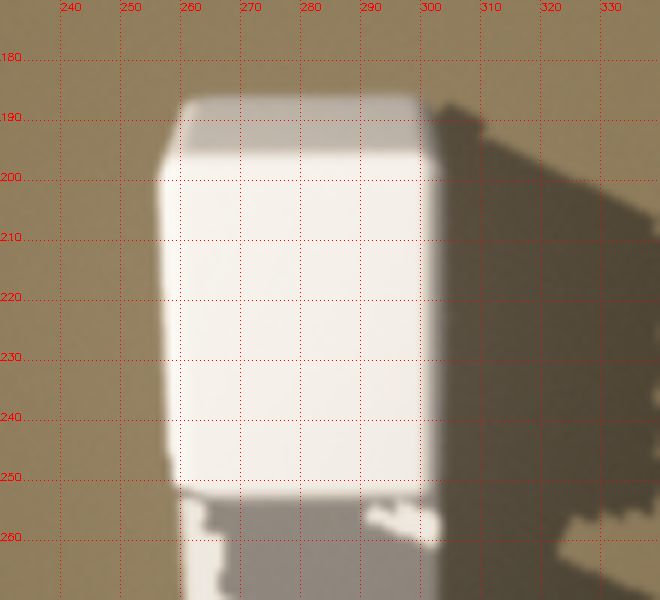

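carry_out(
  steps=[
    {"xyz": [0, 0, 0], "rot": [0, 0, -3.5]},
    {"xyz": [0, 0, 0], "rot": [0, 0, -3.5]},
    {"xyz": [0, 0, 0], "rot": [0, 0, -3.5]},
    {"xyz": [0, 0, 0], "rot": [0, 0, -3.5]},
  ],
)

```text
t: 8.85
tool_pos: [0.4161, -0.3046, 0.0692]
orientation: [1.848, 2.54, -0.027]
force: [0.3, -0.1, -0.4]
opening: 0.0928
```

```bash
cat > st.py <<'E'
from plant import *
from h import *
np.set_printoptions(precision=4,suppress=True)
s=read_state();M=R.from_rotvec(s['orientation']).as_matrix()
print(s['t'],s['tool_pos'],'toolyaw',np.degrees(np.arctan2(M[1,1],M[0,1])),'z',M[:,2],'F',s['force'],'M',s['wrist_torque'],s['opening'],'q',s['q'])
E
python3 st.py
```

```text
8.85 [ 0.4161 -0.3046  0.0692] toolyaw 17.93963779497502 z [-0.0096 -0.0139 -0.9999] F [ 0.3475 -0.1031 -0.3612] M [ 0.1047 -0.0058 -0.0176] 0.09278481239770894 q [-0.7197  0.0517  1.8882 -0.018   1.1998 -2.5971]
```

carry_out(
  steps=[
    {"xyz": [-0.74, -0.6, 0], "rot": [0.8, -0.55, 1]},
    {"xyz": [-0.74, -0.6, -1], "rot": [0.8, -0.55, 1]},
    {"xyz": [-0.74, -0.6, -2], "rot": [0.8, -0.55, 1]},
    {"xyz": [-0.74, -0.6, -3], "rot": [0.8, -0.55, 1]},
    {"xyz": [-0.74, -0.6, -4], "rot": [0.8, -0.55, 1]},
    {"xyz": [-0.74, -0.6, -4.2], "rot": [0.8, -0.55, 1]},
    {"xyz": [-0.74, -0.6, -4.2], "rot": [0.8, -0.55, 1]},
  ],
)

```text
t: 9.55
tool_pos: [0.4078, -0.3097, 0.0254]
orientation: [-1.825, -2.553, -0.001]
force: [0.4, 0.3, -0.5]
opening: 0.0928
```

```bash
python3 st.py
```

```text
9.55 [ 0.4078 -0.3097  0.0254] toolyaw 18.882535166687806 z [-0.0023  0.0021 -1.    ] F [ 0.3658  0.3404 -0.4763] M [ 0.0085  0.0066 -0.0103] 0.09275194457012823 q [-0.7496  0.1112  1.9158 -0.0001  1.1177 -2.6499]
```

carry_out(
  steps=[
    {"xyz": [0, -0.1, -0.3], "rot": [0, 0, 0]},
    {"xyz": [0, -0.1, -0.3], "rot": [0, 0, 0]},
  ],
)

```text
t: 9.75
tool_pos: [0.4084, -0.3115, 0.0234]
orientation: [-1.827, -2.555, -0.0]
force: [0.5, 0.2, -0.3]
opening: 0.0928
```

carry_out(
  steps=[
    {"xyz": [0, 0, 0], "rot": [0, 0, 0]},
    {"xyz": [0, 0, 0], "rot": [0, 0, 0]},
    {"xyz": [0, 0, 0], "rot": [0, 0, 0]},
    {"xyz": [0, 0, 0], "rot": [0, 0, 0]},
    {"xyz": [0, 0, 0], "rot": [0, 0, 0]},
    {"xyz": [0, 0, 0], "rot": [0, 0, 0]},
    {"xyz": [0, 0, 0], "rot": [0, 0, 0]},
  ],
  grip=0,
  force=30,
)

```text
t: 10.45
tool_pos: [0.4082, -0.3113, 0.0233]
orientation: [-1.826, -2.554, -0.0]
force: [-0.7, -0.5, 0.1]
opening: 0.0415
```

```bash
python3 st.py
```

```text
10.45 [ 0.4082 -0.3113  0.0233] toolyaw 18.870783282790914 z [-0.001   0.0009 -1.    ] F [-0.682  -0.4793  0.0838] M [ 0.0287 -0.017  -0.048 ] 0.04151663419350495 q [-0.7514  0.1162  1.9148 -0.0001  1.112  -2.6515]
```

carry_out(
  steps=[
    {"xyz": [0, 0, 0], "rot": [0, 0, 0]},
    {"xyz": [0, 0, 0], "rot": [0, 0, 0]},
    {"xyz": [0, 0, 0], "rot": [0, 0, 0]},
    {"xyz": [0, 0, 0], "rot": [0, 0, 0]},
    {"xyz": [0, 0, 0], "rot": [0, 0, 0]},
  ],
)

```text
t: 10.95
tool_pos: [0.4082, -0.3113, 0.0233]
orientation: [-1.827, -2.554, -0.0]
force: [-0.0, -0.1, 0.0]
opening: 0.0303
```

```bash
python3 st.py
```

```text
10.95 [ 0.4082 -0.3113  0.0233] toolyaw 18.866481829194683 z [-0.001   0.0009 -1.    ] F [-0.0432 -0.1024  0.0411] M [ 0.0295  0.0523 -0.0098] 0.030255033591791717 q [-0.7514  0.1162  1.9148 -0.      1.112  -2.6515]
```

carry_out(
  steps=[
    {"xyz": [0, 0, 2], "rot": [0, 0, 0]},
    {"xyz": [0, 0, 5], "rot": [0, 0, 0]},
    {"xyz": [0, 0, 9], "rot": [0, 0, 0]},
    {"xyz": [0, 3, 10], "rot": [0, 0, -3]},
    {"xyz": [0, 7, 10], "rot": [0, 0, -7]},
    {"xyz": [0, 11, 10], "rot": [0, 0, -11]},
    {"xyz": [0, 15, 10], "rot": [0, 0, -15]},
    {"xyz": [0.5, 19, 10], "rot": [0, 0, -19]},
    {"xyz": [0.8, 23, 10], "rot": [0, 0, -23]},
    {"xyz": [1.2, 27, 10], "rot": [0, 0, -27]},
  ],
)

```text
t: 11.95
tool_pos: [0.42, -0.0398, 0.1234]
orientation: [-2.376, -2.054, -0.001]
force: [0.6, -0.1, -0.7]
opening: 0.0305
```

carry_out(
  steps=[
    {"xyz": [0.3, 4, 0], "rot": [0, 0, -3]},
    {"xyz": [0.6, 8, 0], "rot": [0, 0, -4.6]},
    {"xyz": [0.66, 10.2, 0], "rot": [0, 0, -4.6]},
    {"xyz": [0.66, 10.2, 0], "rot": [0, 0, -4.6]},
    {"xyz": [0.66, 10.2, 0], "rot": [0, 0, -4.6]},
    {"xyz": [0.66, 10.2, 0], "rot": [0, 0, -4.6]},
  ],
)

```text
t: 12.55
tool_pos: [0.4267, 0.0599, 0.1232]
orientation: [-2.454, -1.96, -0.0]
force: [0.9, -0.3, -0.7]
opening: 0.0307
```

```bash
python3 st.py; python3 snap.py w5 200 180 360 320 5; python3 - <<'E'
from plant import *
from h import *
im=read_camera('scene')[:,:,::-1].copy(); cv2.imwrite('pics/s5.png',im); crop(im,200,140,340,280,5,'pics/s5c.png')
E
```

```text
12.55 [0.4267 0.0599 0.1232] toolyaw -12.764574222614977 z [-0.0005  0.0009 -1.    ] F [ 0.9119 -0.3145 -0.6645] M [0.0031 0.0113 0.0252] 0.030695566861301878 q [ 0.0195 -0.2603  2.0705  0.001   1.3319 -1.3288]
12.55 [0.4267487  0.05985552 0.1232238 ] [ 0.91193787 -0.3144511  -0.66447401] 0.030695566861301878
[[0.2209, 0.9753, -0.0005], [0.9753, -0.2209, 0.0009], [0.0008, -0.0007, -1.0]]
```

View pics/w5.png

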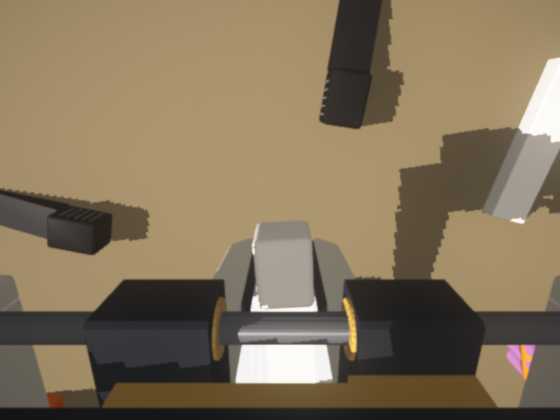

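View pics/s5c.png

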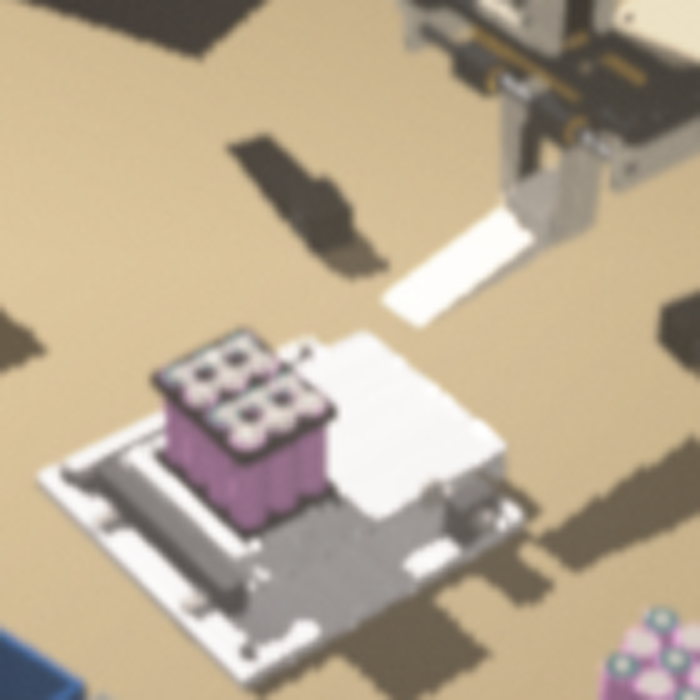

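```bash
python3 - <<'E'
from plant import calibration
from h import *
S=calibration('scene');np.set_printoptions(precision=4,suppress=True)
p=np.array([.4267,.0599]);x=np.array([.9753,-.2209]);y=np.array([.2209,.9753])
for u,v in [(276.4,200),(284,205.2)]:
    q=atz(S,u-.5,v-.5,.102);print(q,(q[:2]-p)@x,(q[:2]-p)@y)
# where do expected corners project
for dx,dy in [(.11,-.015),(.11,.015)]:
    print(proj(S,[*(p+dx*x+dy*y),.102])+.5)
# pack front bottom edge / top front corners in same pic
h=np.array([.5048,.043]);x=np.array([.9755,-.2198]);y=np.array([.2198,.9755])
for u,v,z in [(200+160/5,0,0)]: pass
for nm,(a,b) in {'FLtop':(335,412),'RLtop':(245,463),'FRtop':(243,332),'RRtop':(155,380)}.items():
    q=atz(S,200+a/5-.5,140+b/5-.5,.102);print(nm,q,(q[:2]-h)@x,(q[:2]-h)@y)
E
```

```text
[0.5368 0.0275 0.102 ] 0.11457087808818534 -0.007270473287738513
[0.5414 0.0566 0.102 ] 0.1125613125241008 0.022153165701484286
[275.8973 197.9161]
[283.0127 203.4697]
FLtop [0.623  0.0643 0.102 ] 0.11059052638589924 0.04670641746274789
RLtop [0.6806 0.0531 0.102 ] 0.16928130795082896 0.04852334673478955
FRtop [ 0.6041 -0.0134  0.102 ] 0.10922937201193587 -0.03317586576768283
RRtop [ 0.6619 -0.0238  0.102 ] 0.16797880772314816 -0.030606743923586987
```

carry_out(
  steps=[
    {"xyz": [1.3, -0.3, -2], "rot": [0, 0, 0]},
    {"xyz": [2.6, -0.5, -4], "rot": [0, 0, 0]},
    {"xyz": [3.9, -0.8, -5.5], "rot": [0, 0, 0]},
    {"xyz": [3.9, -0.8, -6.5], "rot": [0, 0, 0]},
    {"xyz": [3.9, -0.8, -6.8], "rot": [0, 0, 0]},
    {"xyz": [3.9, -0.8, -6.8], "rot": [0, 0, 0]},
  ],
)

```text
t: 13.25
tool_pos: [0.4649, 0.0524, 0.0549]
orientation: [-2.453, -1.959, 0.001]
force: [-0.0, -0.2, -1.2]
opening: 0.0302
```

```bash
python3 st.py
```

```text
13.25 [0.4649 0.0524 0.0549] toolyaw -12.766443101967017 z [-0.0018  0.0013 -1.    ] F [-0.0242 -0.1941 -1.1587] M [0.0126 0.014  0.0415] 0.030213481102733777 q [ 0.0016 -0.056   2.0247  0.0014  1.1747 -1.3469]
```

carry_out(
  steps=[
    {"xyz": [0, 0, -0.1], "rot": [0, 0, 0]},
    {"xyz": [0, 0, -0.2], "rot": [0, 0, 0]},
    {"xyz": [0, 0, -0.3], "rot": [0, 0, 0]},
    {"xyz": [0, 0, -0.3], "rot": [0, 0, 0]},
  ],
)

```text
t: 13.65
tool_pos: [0.4659, 0.0528, 0.0525]
orientation: [-2.453, -1.961, -0.001]
force: [-0.3, -0.1, -1.4]
opening: 0.0303
```

carry_out(
  steps=[
    {"xyz": [0, 0, -0.1], "rot": [0, 0, 0]},
    {"xyz": [0, 0, -0.1], "rot": [0, 0, 0]},
  ],
)

```text
t: 13.85
tool_pos: [0.4657, 0.0528, 0.0513]
orientation: [-2.453, -1.961, -0.001]
force: [-0.6, 0.9, -0.4]
opening: 0.0302
```

```bash
python3 st.py
```

```text
13.85 [0.4657 0.0528 0.0513] toolyaw -12.72710072224423 z [-0.0004  0.0013 -1.    ] F [-0.5896  0.9188 -0.3822] M [ 0.0526 -0.0072 -0.0187] 0.030205928175185033 q [ 0.0023 -0.0492  2.0257  0.0015  1.1654 -1.3469]
```

carry_out(
  steps=[
    {"xyz": [0, 0, -0.1], "rot": [0, 0, 0]},
    {"xyz": [0, 0, -0.1], "rot": [0, 0, 0]},
  ],
)

```text
t: 14.05
tool_pos: [0.466, 0.0529, 0.0508]
orientation: [-2.453, -1.961, -0.002]
force: [-3.0, 0.1, 4.9]
opening: 0.03
```

```bash
python3 st.py;  python3 - <<'E'
from plant import *
from h import *
im=read_camera('scene')[:,:,::-1].copy(); cv2.imwrite('pics/s6.png',im); crop(im,220,180,320,270,8,'pics/s6c.png')
E
```

```text
14.05 [0.466  0.0529 0.0508] toolyaw -12.7274863148979 z [-0.0001  0.0016 -1.    ] F [-2.9622  0.052   4.8629] M [0.2023 0.2863 0.0306] 0.030040768494101016 q [ 0.0024 -0.048   2.0256  0.0018  1.164  -1.347 ]
```

View pics/s6c.png

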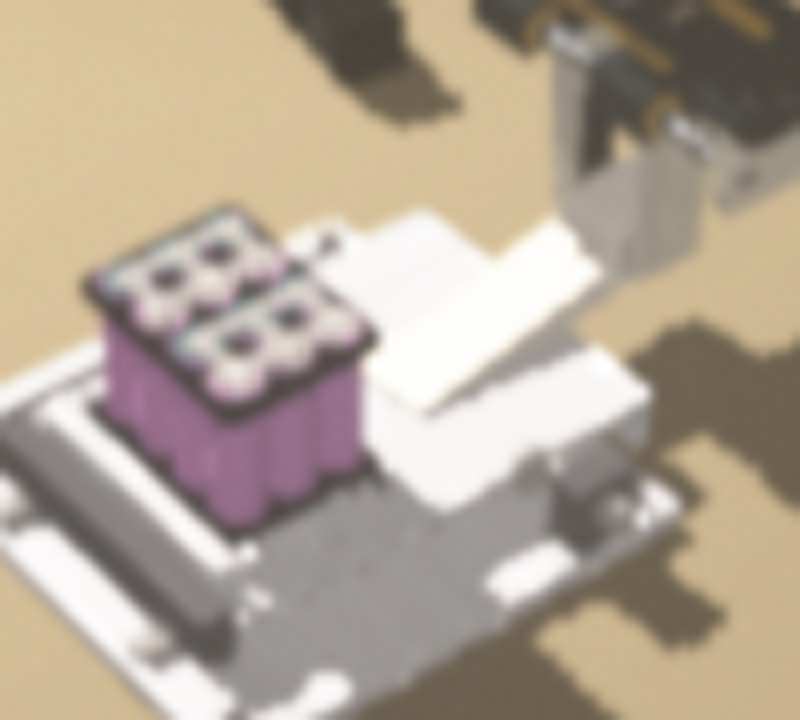

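carry_out(
  steps=[
    {"xyz": [0.49, -0.11, 0.03], "rot": [0, 0, 0]},
    {"xyz": [0.98, -0.22, 0.03], "rot": [0, 0, 0]},
    {"xyz": [1.46, -0.34, 0.03], "rot": [0, 0, 0]},
    {"xyz": [1.95, -0.45, 0.03], "rot": [0, 0, 0]},
    {"xyz": [2.44, -0.57, 0.03], "rot": [0, 0, 0]},
    {"xyz": [2.93, -0.7, 0.03], "rot": [0, 0, 0]},
    {"xyz": [3.41, -0.82, 0.03], "rot": [0, 0, 0]},
    {"xyz": [3.9, -0.95, 0.03], "rot": [0, 0, 0]},
    {"xyz": [3.9, -0.95, 0.03], "rot": [0, 0, 0]},
  ],
)

```text
t: 15.0
tool_pos: [0.5058, 0.0431, 0.0512]
orientation: [-2.454, -1.961, -0.002]
force: [-0.7, 0.1, 5.9]
opening: 0.0306
```

```bash
python3 st.py;  python3 - <<'E'
from plant import *
from h import *
im=read_camera('scene')[:,:,::-1].copy(); cv2.imwrite('pics/s7.png',im); crop(im,220,180,320,270,8,'pics/s7c.png')
E
```

```text
15.0 [0.5058 0.0431 0.0512] toolyaw -12.740318944356464 z [ 0.0006  0.0013 -1.    ] F [-0.7429  0.084   5.868 ] M [ 0.03    0.1792 -0.0254] 0.030583159170441725 q [-0.017   0.0557  1.9207  0.0015  1.1646 -1.366 ]
```

View pics/s7c.png

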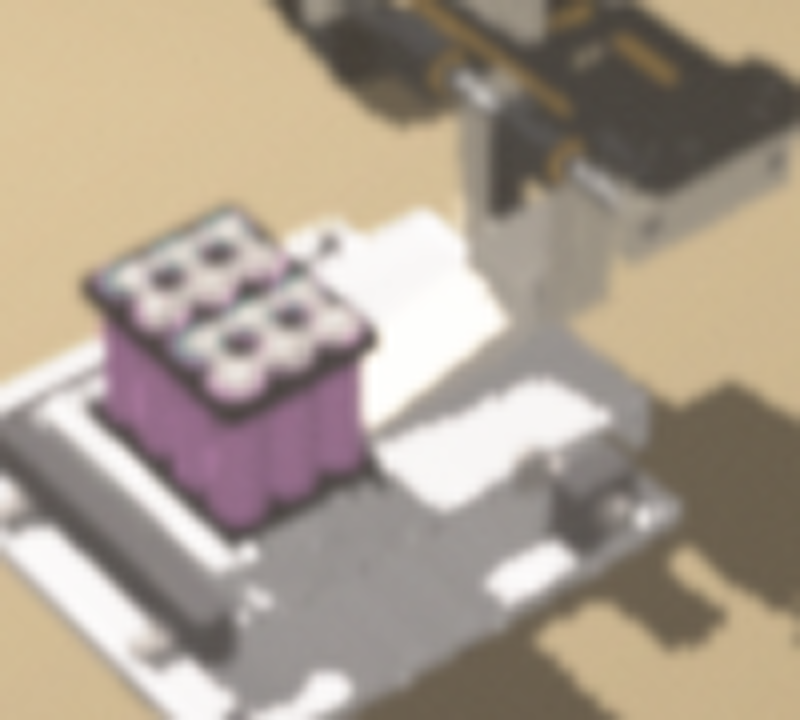

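carry_out(
  steps=[
    {"xyz": [0.2, -0.04, 0], "rot": [0, 0, 0]},
    {"xyz": [0.39, -0.09, 0], "rot": [0, 0, 0]},
    {"xyz": [0.59, -0.13, 0], "rot": [0, 0, 0]},
    {"xyz": [0.78, -0.18, 0], "rot": [0, 0, 0]},
  ],
)

```text
t: 15.45
tool_pos: [0.5125, 0.0416, 0.0512]
orientation: [-2.452, -1.96, -0.0]
force: [-6.3, 0.9, 10.9]
opening: 0.0303
```

carry_out(
  steps=[
    {"xyz": [0.1, -0.02, 0], "rot": [0, 0, 0]},
    {"xyz": [0.2, -0.04, 0], "rot": [0, 0, 0]},
    {"xyz": [0.3, -0.07, 0], "rot": [0, 0, 0]},
    {"xyz": [0.39, -0.09, 0], "rot": [0, 0, 0]},
  ],
)

```text
t: 15.85
tool_pos: [0.515, 0.0411, 0.0511]
orientation: [-2.45, -1.959, 0.003]
force: [-14.9, 3.2, 18.8]
opening: 0.0303
```

carry_out(
  steps=[
    {"xyz": [0.1, -0.02, 0], "rot": [0, 0, 0]},
    {"xyz": [0.2, -0.04, 0], "rot": [0, 0, 0]},
    {"xyz": [0.3, -0.07, 0], "rot": [0, 0, 0]},
    {"xyz": [0.39, -0.09, 0], "rot": [0, 0, 0]},
  ],
)

```text
t: 16.25
tool_pos: [0.5189, 0.0402, 0.0511]
orientation: [-2.451, -1.959, 0.003]
force: [-15.0, 3.0, 17.8]
opening: 0.0301
```

```bash
python3 st.py;  python3 - <<'E'
from plant import *
from h import *
im=read_camera('scene')[:,:,::-1].copy(); cv2.imwrite('pics/s8.png',im); crop(im,220,180,320,270,8,'pics/s8c.png')
E
```

```text
16.25 [0.5189 0.0402 0.0511] toolyaw -12.719884501298477 z [-0.0041  0.0022 -1.    ] F [-15.044    2.9724  17.8434] M [0.6152 2.3594 0.0203] 0.03011348492315822 q [-0.0227  0.094   1.8804  0.0023  1.1714 -1.3724]
```

View pics/s8c.png

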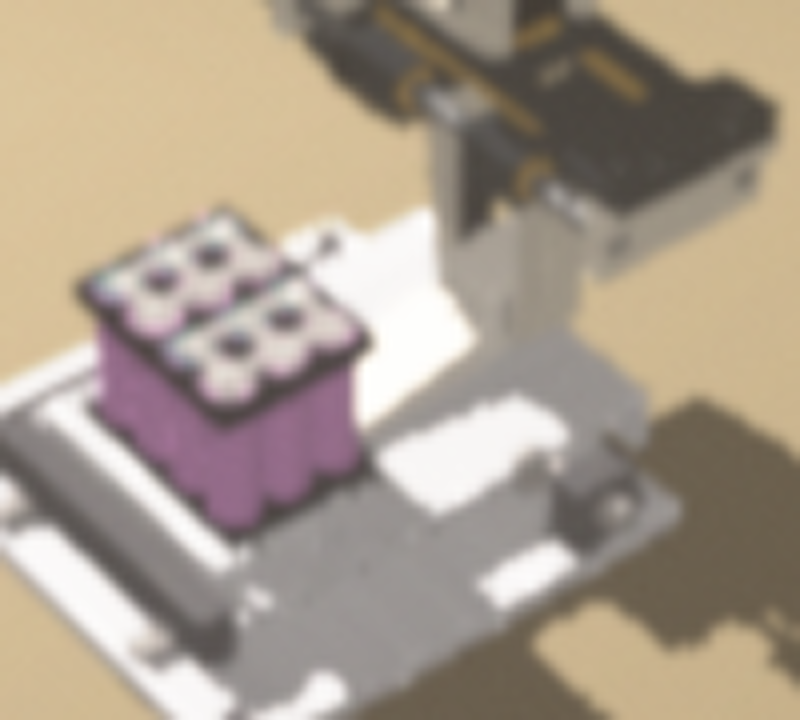

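carry_out(
  steps=[
    {"xyz": [0, 0, 0.05], "rot": [0, 0, 0]},
    {"xyz": [0, 0, 0.1], "rot": [0, 0, 0]},
    {"xyz": [0.2, -0.04, 0.12], "rot": [0, 0, 0]},
    {"xyz": [0.39, -0.09, 0.12], "rot": [0, 0, 0]},
    {"xyz": [0.39, -0.09, 0.12], "rot": [0, 0, 0]},
  ],
)

```text
t: 16.8
tool_pos: [0.5231, 0.039, 0.0512]
orientation: [-2.451, -1.959, 0.002]
force: [-7.3, 2.3, 5.0]
opening: 0.0302
```

```bash
cat > flow.py <<'E'
import sys
from plant import *
from h import *
from scipy.optimize import least_squares
n=sys.argv[1]
S=calibration('scene')
im=read_camera('scene')[:,:,::-1].copy(); cv2.imwrite(f'pics/{n}.png',im); crop(im,220,180,320,270,8,f'pics/{n}c.png')
h=np.array([.5048,.043]);x=np.array([.9755,-.2198]);y=np.array([.2198,.9755])
def P(tx,ty,z,s,L):
    th=L/.062; px=.162+s
    dx=tx-.162; q=px+dx*np.cos(th)+z*np.sin(th); zz=z*np.cos(th)-dx*np.sin(th)
    return np.array([*(h+q*x+ty*y),.028+zz])
pts=[(tx,ty) for tx in (.108,.131,.154) for ty in (-.03,-.01,.01,.03)]
uv0=np.float32([proj(S,P(a,b,.074,0,0)) for a,b in pts])+np.float32([-1.5,2.0])*0
a=cv2.cvtColor(cv2.imread('pics/s6.png'),6);b=cv2.cvtColor(im,6)
m=np.zeros_like(a); hull=cv2.convexHull(uv0.astype(np.int32)); cv2.fillConvexPoly(m,hull,255); m=cv2.dilate(m,np.ones((9,9)))
p0=cv2.goodFeaturesToTrack(a,30,.02,4,mask=m)
p1,st,e=cv2.calcOpticalFlowPyrLK(a,b,p0,None,winSize=(13,13),maxLevel=1)
ok=st.ravel()==1;p0=p0[ok,0];d=p1[ok,0]-p0
print(len(p0),'median flow',np.median(d,0))
X=[atz(S,*q,.102) for q in p0]; X=[((q[:2]-h)@x-.006,(q[:2]-h)@y-.007) for q in X]
def res(k): return np.ravel([proj(S,P(t,w,.074,*k))-proj(S,P(t,w,.074,0,0))-dd for (t,w),dd in zip(X,d)])*10
r=least_squares(lambda k:res(np.array(k)*1e-3),[1,1],loss='soft_l1'); print('slide,lift mm',r.x, 'rms px',np.sqrt(np.mean(r.fun**2))/10)
E
python3 st.py; python3 flow.py s9
```

```text
16.8 [0.5231 0.039  0.0512] toolyaw -12.725131330738405 z [-0.0034  0.0018 -1.    ] F [-7.2662  2.3358  4.9981] M [0.3507 0.9868 0.0331] 0.030203228222429816 q [-0.0246  0.1039  1.8696  0.0019  1.1716 -1.374 ]
18 median flow [-1.4069595  0.6632767]
slide,lift mm [3.9675268  0.47035432] rms px 0.14796187822735846
```

carry_out(
  steps=[
    {"xyz": [0.2, -0.04, 0], "rot": [0, 0, 0]},
    {"xyz": [0.39, -0.09, 0], "rot": [0, 0, 0]},
    {"xyz": [0.59, -0.13, 0], "rot": [0, 0, 0]},
    {"xyz": [0.59, -0.13, 0], "rot": [0, 0, 0]},
    {"xyz": [0.59, -0.13, 0], "rot": [0, 0, 0]},
  ],
)

```text
t: 17.35
tool_pos: [0.5289, 0.0377, 0.0512]
orientation: [-2.451, -1.959, 0.003]
force: [-6.1, 1.9, 5.0]
opening: 0.03
```

```bash
python3 st.py; python3 flow.py s10
```

```text
17.35 [0.5289 0.0377 0.0512] toolyaw -12.72772689397009 z [-0.0035  0.0018 -1.    ] F [-6.0629  1.9109  4.9816] M [ 0.3954  1.0882 -0.0284] 0.02995795231400508 q [-0.0267  0.1186  1.8536  0.0018  1.1729 -1.3761]
18 median flow [-1.6901093   0.65579224]
slide,lift mm [3.91631089 1.31641068] rms px 0.18592132265031996
```

carry_out(
  steps=[
    {"xyz": [0.2, -0.04, 0], "rot": [0, 0, 0]},
    {"xyz": [0.39, -0.09, 0], "rot": [0, 0, 0]},
    {"xyz": [0.59, -0.13, 0], "rot": [0, 0, 0]},
    {"xyz": [0.78, -0.18, 0], "rot": [0, 0, 0]},
    {"xyz": [0.78, -0.18, 0], "rot": [0, 0, 0]},
    {"xyz": [0.78, -0.18, 0], "rot": [0, 0, 0]},
  ],
)

```text
t: 18.0
tool_pos: [0.5368, 0.0359, 0.0512]
orientation: [-2.451, -1.959, 0.002]
force: [-5.3, 2.3, 3.9]
opening: 0.0304
```

```bash
python3 st.py; python3 flow.py s11; python3 snap.py w11 220 180 340 320 5
```

```text
18.0 [0.5368 0.0359 0.0512] toolyaw -12.727982768982608 z [-0.0033  0.0018 -1.    ] F [-5.3003  2.2508  3.94  ] M [0.3384 1.0055 0.011 ] 0.030356407998556715 q [-0.0297  0.1383  1.8321  0.0018  1.1747 -1.379 ]
18 median flow [-2.1345367  0.716362 ]
slide,lift mm [3.99786455 2.33803091] rms px 0.26786563168987915
18.05 [0.53680523 0.03587566 0.05122238] [-5.94062911  2.56437353  4.01801136] 0.03025171480179323
[[0.2204, 0.9754, -0.0033], [0.9754, -0.2204, 0.0018], [0.001, -0.0036, -1.0]]
```

View pics/s11c.png

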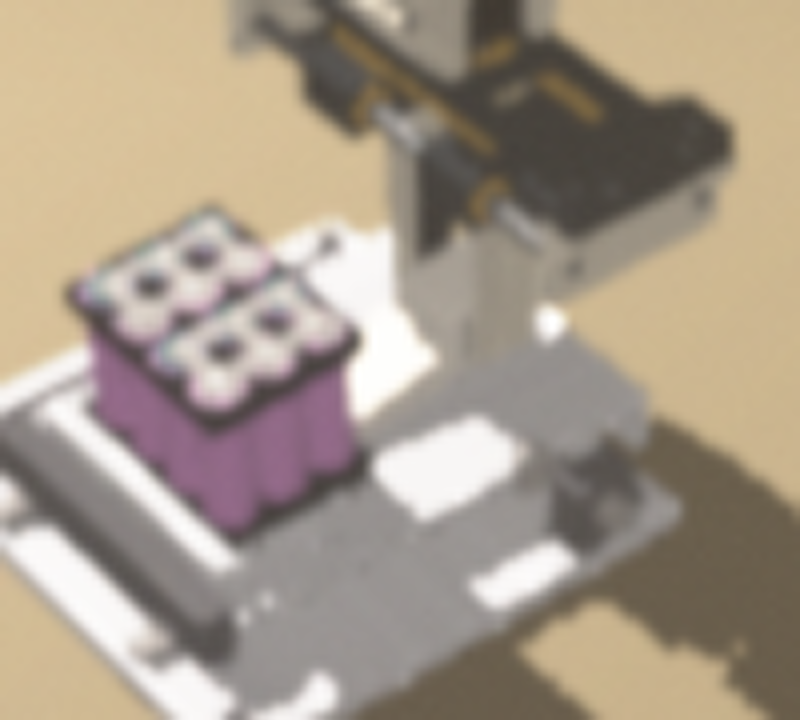

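View pics/w11c.png

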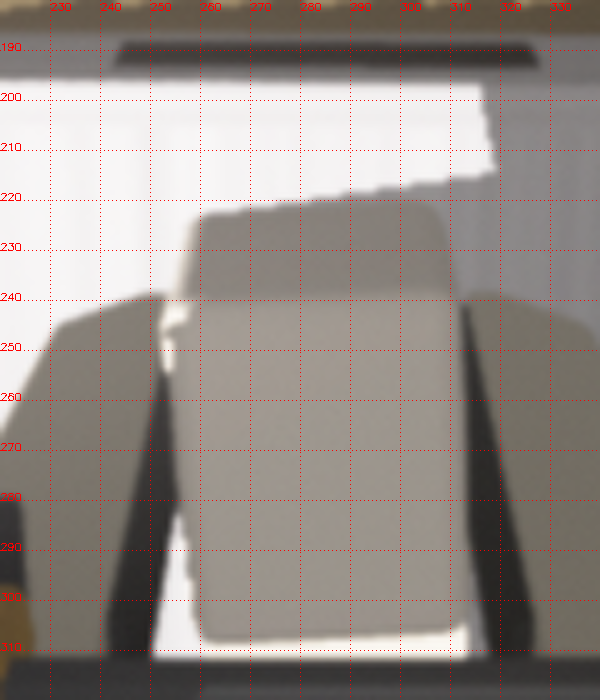

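```bash
python3 - <<'E'
from h import *
import json
np.set_printoptions(precision=4,suppress=True)
c=json.load(open('pics/w11.json'))
h=np.array([.5048,.043]);x=np.array([.9755,-.2198]);y=np.array([.2198,.9755])
for n,u,v,z in [('rear',282,239,.058),('front',286,306.5,.058),('rearbot',284,221,.028),('edge',282,196.2,.028)]:
    q=atz(c,u-.5,v-.5,z);print(n,(q[:2]-h)@x,(q[:2]-h)@y)
print((np.array([.5368,.0359])-h)@x)
E
```

```text
rear 0.013739471470062941 -0.0010135002265048388
front 0.051464477764258956 0.0009669472446120054
rearbot 0.01544694857723121 -4.4247157552231805e-05
edge 0.0006458144818948638 -0.0011601433982253962
0.03277658000000003
```

carry_out(
  steps=[
    {"xyz": [0, 0, 0], "rot": [0, 0, 0]},
    {"xyz": [0, 0, 0], "rot": [0, 0, 0]},
    {"xyz": [0, 0, 0], "rot": [0, 0, 0]},
    {"xyz": [0, 0, 0], "rot": [0, 0, 0]},
    {"xyz": [0, 0, 0], "rot": [0, 0, 0]},
  ],
)

```text
t: 18.6
tool_pos: [0.5368, 0.0359, 0.0512]
orientation: [-2.451, -1.959, 0.002]
force: [-6.2, 2.2, 5.2]
opening: 0.0303
```

```bash
python3 st.py; python3 flow.py s12; python3 -c "
from plant import *
close_job()"
```

```text
18.6 [0.5368 0.0359 0.0512] toolyaw -12.728130802937594 z [-0.0033  0.0018 -1.    ] F [-6.1766  2.1917  5.2268] M [0.3654 0.9788 0.0387] 0.030310129285816993 q [-0.0297  0.1381  1.8322  0.0018  1.1746 -1.3791]
18 median flow [-2.151268    0.73171234]
slide,lift mm [4.12681455 2.25832181] rms px 0.27600212300004945
the job is handed in; nothing more can be done
```

I pushed the tray home with the closed fingers, then gripped the wedge by its block and slid it flat under the pack. The job was handed in at about 18.7 s with the wedge still gripped.

Last checks:
- **Tray:** the push met a firm stop at 24 N. The wrist camera later put the tray's front edge within about 1 mm of home.
- **Wedge:** it is gripped at 30 N with a 30.3 mm opening. The hand is tilted about 0.004 rad, so the wedge lies flat. The tip is about 142 mm behind the tray front, or about 38 mm under the pack.
- **Lift, where the two estimates disagreed:** the wedge position gives about 3.3 mm, while the coarser tracking in the scene camera gives about 2.3 mm. Both are inside the 1.5 to 5.5 mm window. Tracking also shows the pack slid back about 4 mm to the rear fence.
- **Load:** the wrist force is steady at about 6 N of push and 5 N downward. During the first part of the lift it briefly reached about 15 N push with 18 N downward, so I raised the hand slightly, and it dropped.

The first hover over the wedge ran into the last joint's limit. I gripped about 3.5 degrees off, and the jaws turned the wedge square. I saw no contact with the pack or the other things on the bench, but I did not measure the bystanders again at the end.

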